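# Test a freewheel both ways on the bench tester

### The arm

A 7-joint arm with a two-finger parallel gripper is mounted at the origin on a cart in front of the work surface, level with it; the furniture and walls round the work are solid. World frame = base frame: x ahead of the robot, y to its left, z up, the work surface at z = 0. Lengths are in m, angles in rad, forces in N, time in s.
With the tool pointing down it reaches from about 0.425 to 1.025 m from the base axis. Payload 9.4 kg.
Tool frame: the origin (TCP) lies on the centre line of the jaws, within the pads' length; the fingertips stand 8 mm ahead of it and the grasp point (between the pads) lies 11 mm behind it; z points along the fingers, y is the direction in which the jaws open and shut (so a half turn about z gives the same grasp; the last joint's range is limited). The gripper opens to 85 mm and grips with 20 to 120 N. Pads are 22 mm wide; open, the fingers measure 114 mm over their backs; the gripper's body (76 mm by 85 mm) begins 54 mm behind the grasp point. The pads swing forward as they close: fully open they stand 13 mm farther back than shut.
Start: joints at [1.27, 0.599, -0.003, 1.599, 0.002, 0.943, -0.08], TCP at [0.161, -0.707, 0.239] pointing down, gripper open.
Joint ranges: [-2.57, 2.57], [-0.35, 1.97], [-1.29, 1.29], [0.11, 2.56], [-1.05, 4.19], [0.11, 1.86], [-2.63, 2.63]. Speed limits (rad/s): [2.22, 2.22, 3.01, 3.01, 3.14, 3.14, 3.14].

### API

Orientations are given as a rotation vector (axis times angle).
In Python, from station import arm gives the robot as it stands. The module is installed in compiled form; this text tells all that it offers.
- The arm moves only by the tool jog_arm, never from a script. Its argument "increments" is one flat list of numbers, 7 for each row, row after row: the shift along the tool's x, y, z as a fraction of full scale, then the turn, a rotation vector about the tool's x, y, z as a fraction of full scale, then the gripper's target within -1 to 1 (fully open at 1, half-way at 0, shut at -1). A call has 1 to 20 rows; each row shifts and turns the pose as measured when the row begins, along the tool's axes as they then stand; what a row does not reach is not made up. Full scale, the value 1, is 0.02 m for a shift and 90 degrees for a turn. A row lasts 1/8 s, in which the tool goes at most 62.5 mm and 10.7 degrees, less where a joint would pass 70% of its speed; a pose out of reach is approached as far as the arm can. A call with a number of a shift or a turn outside -1 to 1 is refused whole. A call with a gripper value outside its range is refused whole. The fingers move at their own pace and stop on an object; "newtons" is the grip in N (left out, the last holds). Time passes only in rows, so rows that do not move let the fingers close. It gives the time, the measured TCP pose, the force and the opening at its end, in the units of the state.
- arm.get_obs(): the state, without advancing time (a new reading comes with each control period).
- arm.get_image(name): name is "scene" or "top"; returns a dict with "pixels" (400x640x3 uint8, red, green, blue), "K" (3x3 intrinsics, pixels), "dist" ([k1, k2, p1, p2, k3] as OpenCV has them; the pictures are not rectified), "R" (3x3) and "t" (3): a world point X has camera coordinates R X + t. Camera axes: x right, y down, z forward; pixel columns grow to the right and rows downward; lengths in m; the calibration is good to about 2 mm. A picture is of the moment at which its call begins. There is no depth.
- arm.hand_in(): hands the job in, once; it reports no verdict.
The state is a dict: "time": time; "joint_pos": joint angles; "joint_vel": joint speeds; "joint_efforts": joint torques, N m; "tool_pos": TCP position; "eef_rot": TCP orientation; "ft_force": force on the tool from outside, world axes, zero at the start; "moment": the same for the moment, N m; "width": finger opening in m.
Only numpy, scipy, OpenCV 4.12 (cv2) and the standard library are available. Lean on these libraries where they do the work, as an engineer would, in place of code of your own. Each camera call takes 0.05 s, during which the arm holds its last target. There are 200 camera calls.

### The job

Test the freewheel in the round bench tester. First push the drag hand, by its upright post, anticlockwise back to zero against its stop; then turn the black bar on top anticlockwise by at least 60 degrees to see that it runs loose and leaves the steel pointer plate at home; then turn the bar clockwise, so that it grips and takes the pointer plate right to its stop with the drag hand pushed along, and let go so that the plate springs home and leaves the drag hand up at its highest reading. Drive the plate only through the bar, never touch the plate itself, and leave the things lying around where they are.

Things in the scene. Friction and masses are not known exactly. Their poses are not given: they have to be found in the camera images.
- bar_centre (a point): Centre of the black turning bar on top of the tester, on the tester's vertical axis, 77 mm above the bench. The bar is 110 mm long, 18 mm wide, 26 mm high (64 to 90 mm above the bench), level; this point's x axis lies along the bar, its z axis up. Under it are a saw-toothed wheel (90 mm across, top 55 mm up; between wheel and bar only an 18 mm spindle), a steel plate (144 mm across, 33 mm up) and a fixed grey base (230 mm across, 14 mm high).
- bar_end (a point): Point on the bar's long centre line, 52 mm from bar_centre along its x axis, 77 mm above the bench.
- drag_post (a point): Black upright post of the drag hand: 12 mm across, standing from 24 to 72 mm above the bench; this point is on its centre line, 50 mm up and 100 mm from the tester's axis. The drag hand is a flat aluminium blade on the base that turns about the tester's axis.
- pointer_tab (a point): Outer tip of the steel tab of the pointer plate, 33 mm above the bench and 87 mm from the tester's axis. The tab stands 0.145 rad anticlockwise of the drag hand's zero place when both are at 0, and pushes the hand ahead of it clockwise.
- pointer_plate: Steel pointer plate (144 mm disc with tab and stop lug, a spring pawl pivoted on it; top 33 mm up, pawl and its pin to 54 mm up at 30 to 72 mm from the axis). Its origin is on the tester's axis at bench height. Not to be touched.
- drag_hand (a joint): Angle of the drag hand, rad, growing clockwise seen from above: 0 = zero stop, 1.0 = upper end. Stays where it is left; 0.02 N m of friction (0.2 N at the post). Starts between 0.35 and 0.75.
- pointer (a joint): Angle of the pointer plate, rad, growing clockwise seen from above: 0 = home stop, 0.9 = far stop. A spring takes it home (0.05 N m at home, 0.11 N m at the far stop).
- freewheel (a joint): Angle of the turning bar with its toothed wheel, rad, growing clockwise seen from above, no stops. Turned anticlockwise it clicks loosely over the pawl; turned clockwise it takes up at most 0.35 rad of play (one tooth), then carries the pointer plate with it. When it is let go, the plate's spring turns plate and bar back together.
- caliper: Digital caliper lying on the bench, 170 mm long, loose bystander.
- tape_roll: Roll of masking tape lying flat, 100 mm across, 18 mm high, loose bystander.
- trial_block: Small grey block with three brass studs, 56 mm long, loose bystander.

How it is judged:
By the outcome, as a careful person would: the job done as asked, in the order asked, and still so for the second after the job is handed in, with the robot touching nothing.
It also fails if it takes over 53 s, if anything falls off the work surface, if the arm or the gripper's body presses on something with over 40 N, if the wrist force passes 120 N, or if a joint passes its speed limit or range.

## Working session

There is one attempt and no reset: what is moved stays moved. The work goes in short steps, Python scripts to look and compute and a tool call to move; the robot and the scene stay as the last step left them, time stands still between calls to the robot, and variables do not carry over. Pictures are saved under pics/ and viewed, about 8 in all and at most 12, crops included, and the job is handed in when it is done.

Besides the shell and the picture viewer there is one more tool, called as name(argument=value, ...), one argument or row to a line, values as JSON. jog_arm: Moves the arm, as the interface text tells. Shift numbers are shares of 0.02 m and turn numbers shares of 90 degrees, none past 1 either way. Its arguments: {"type":"object","properties":{"increments":{"type":"array"},"newtons":{"type":"number"}},"required":["increments"]}

```bash
mkdir -p pics
cat > h.py <<'E'
import numpy as np, cv2
from station import arm
def shot(n,f):
    im=arm.get_image(n); cv2.imwrite('pics/'+f,im['pixels'][:,:,::-1]); return im
def ray(im,u,v,z):
    p=cv2.undistortPoints(np.array([[[u,v]]],float),im['K'],im['dist'])[0,0]
    R=im['R'];c=-R.T@im['t'];d=R.T@np.array([p[0],p[1],1]); return c+d*(z-c[2])/d[2]
def proj(im,X):
    return cv2.projectPoints(np.array([X],float),cv2.Rodrigues(im['R'])[0],im['t'],im['K'],im['dist'])[0][0,0]
E
python3 - <<'E'
from h import *
for n in('top','scene'):
    im=shot(n,n+'1.png'); print(n,-im['R'].T@im['t'],im['R'].tolist())
o=arm.get_obs();print(o)
E
```

```text
top [ 0.34026374 -0.19263823  1.23392567] [[-0.005747441784597098, -0.9999074789039952, -0.012328850100034358], [-0.9908775277440356, 0.007354718226532428, -0.13456460579095983], [0.13464283094469148, 0.011442978268998056, -0.9908281214840112]]
scene [-0.1545072   0.70839193  0.67937868] [[-0.8240765927401793, -0.5661322545187073, -0.01979999220459837], [-0.25925172712158084, 0.40798996505663654, -0.8754043239541156], [0.503672821663244, -0.7162670303780916, -0.4829857450392672]]
{'time': 0.1, 'joint_pos': array([ 1.27031227,  0.60009111, -0.0025517 ,  1.6000475 ,  0.00175238,
        0.94293975, -0.07978749]), 'joint_vel': array([ 0.00048275, -0.00107446,  0.00047618, -0.00101269, -0.00034084,
        0.00205202, -0.00033672]), 'joint_efforts': array([ 5.52578626e-03, -7.77985668e+01,  1.56968929e+00, -2.58623725e+01,
        1.26259384e-02,  5.53099526e-03, -2.60799459e-05]), 'tool_pos': array([ 0.16080309, -0.70650698,  0.23847082]), 'eef_rot': array([-3.12048654e+00, -3.50700844e-01,  4.06258316e-04]), 'ft_force': array([0.2295631 , 0.49738422, 0.22524772]), 'moment': array([ 0.0182136 , -0.01316585,  0.02671664]), 'width': 0.08570581728214484}
```

View pics/top1.png

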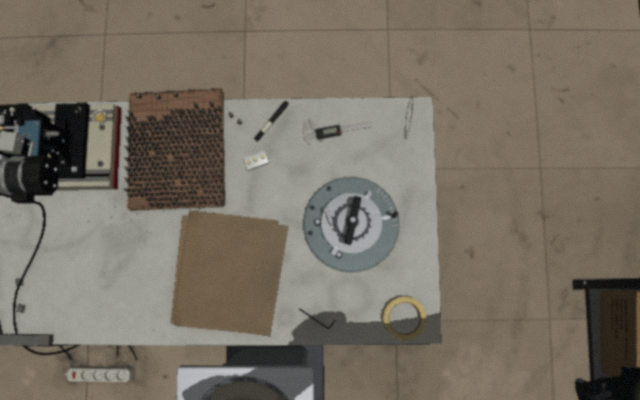

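View pics/scene1.png

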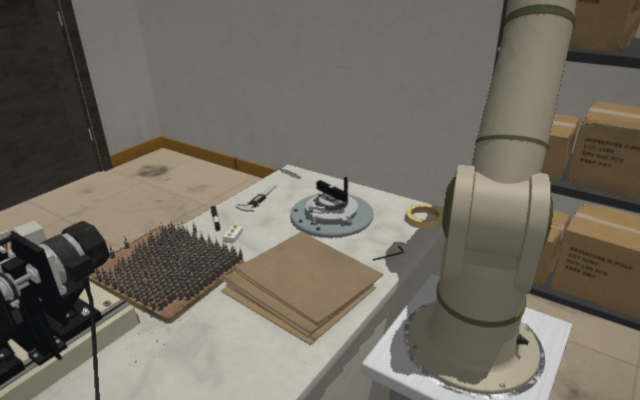

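The top view shows the tester near (352,222), the bar from about (347,242) to (355,198), and the post near (391,214). Next I'll measure these and zoom in.

Run:
```python
from h import *
im=shot('top','top2.png'); p=im['pixels'].astype(int)
hsv=cv2.cvtColor(im['pixels'],cv2.COLOR_RGB2HSV)
print(hsv[255,340],hsv[260,365],hsv[300,360])
m=((hsv[:,:,1]>35)&(hsv[:,:,0]>80)&(hsv[:,:,0]<115)).astype(np.uint8); m[:170]=0;m[285:]=0;m[:,:290]=0;m[:,410:]=0
ct=max(cv2.findContours(m,0,2)[0],key=cv2.contourArea); hull=cv2.convexHull(ct)[:,0]
W=np.array([ray(im,u,v,0.014)[:2] for u,v in hull.astype(float)])
(c,r)=cv2.minEnclosingCircle(W.astype(np.float32)); 
A=np.c_[2*W,np.ones(len(W))]; s=np.linalg.lstsq(A,(W**2).sum(1),rcond=None)[0]; print('centre',s[:2],np.sqrt(s[2]+s[0]**2+s[1]**2),c,r)
# bar dark
g=im['pixels'].max(2)
b=(g<60).astype(np.uint8);
n,l,st,ce=cv2.connectedComponentsWithStats(b)
for i in range(1,n):
    x,y,w,h,a=st[i]
    if 300<x<405 and 170<y<275 and a>6: 
        print(st[i],ce[i],ray(im,*ce[i],.09)[:2], cv2.minAreaRect(np.argwhere(l==i)[:,::-1].astype(np.float32)))
print('axis px',proj(im,[s[0],s[1],.09]))
cv2.imwrite('pics/crop2.png',cv2.resize(im['pixels'][170:280,295:410,::-1],None,fx=5,fy=5,interpolation=cv2.INTER_CUBIC))
```

```text
[ 94  15 123] [ 82  23 124] [ 33  15 155]Traceback (most recent call last):
  File "<stdin>", line 6, in <module>
ValueError: max() iterable argument is empty
```

```bash
cat > m.py <<'E'
from h import *
import sys
f=sys.argv[1]
im=shot('top',f+'.png')
hsv=cv2.cvtColor(cv2.GaussianBlur(im['pixels'],(3,3),0),cv2.COLOR_RGB2HSV)
m=((hsv[:,:,1]>12)&(hsv[:,:,0]>70)&(hsv[:,:,0]<125)).astype(np.uint8); m[:170]=0;m[285:]=0;m[:,:290]=0;m[:,410:]=0
m=cv2.morphologyEx(m,cv2.MORPH_OPEN,np.ones((3,3),np.uint8))
ct=max(cv2.findContours(m,0,2)[0],key=cv2.contourArea); hull=cv2.convexHull(ct)[:,0]
W=np.array([ray(im,u,v,0.014)[:2] for u,v in hull.astype(float)])
A=np.c_[2*W,np.ones(len(W))]; s=np.linalg.lstsq(A,(W**2).sum(1),rcond=None)[0]; print('centre',s[:2],'r',np.sqrt(s[2]+s[0]**2+s[1]**2))
b=(im['pixels'].max(2)<60).astype(np.uint8)
n,l,st,ce=cv2.connectedComponentsWithStats(b)
for i in range(1,n):
    x,y,w,h,a=st[i]
    if 300<x<405 and 170<y<275 and a>6:
        print(st[i],ce[i],ray(im,*ce[i],.09)[:2],ray(im,*ce[i],.05)[:2])
        B=cv2.boxPoints(cv2.minAreaRect(np.argwhere(l==i)[:,::-1].astype(np.float32)))
        if a>100: print(np.array([ray(im,*q,.09)[:2] for q in B]).round(3).tolist())
cv2.imwrite('pics/'+f+'c.png',cv2.resize(im['pixels'][170:280,295:410,::-1],None,fx=5,fy=5,interpolation=cv2.INTER_CUBIC))
E
python3 m.py t2
```

```text
centre [ 0.4825443  -0.25132227] r 0.11205742770996097
[341 197  19  47 347] [350.99135447 220.24783862] [ 0.48116337 -0.24818281] [ 0.48609025 -0.25012506]
[[0.436, -0.222], [0.537, -0.25], [0.53, -0.275], [0.429, -0.246]]
[392 212   5   5  18] [394.16666667 214.22222222] [ 0.49397985 -0.34459167] [ 0.49935489 -0.34990507]
```

View pics/t2c.png

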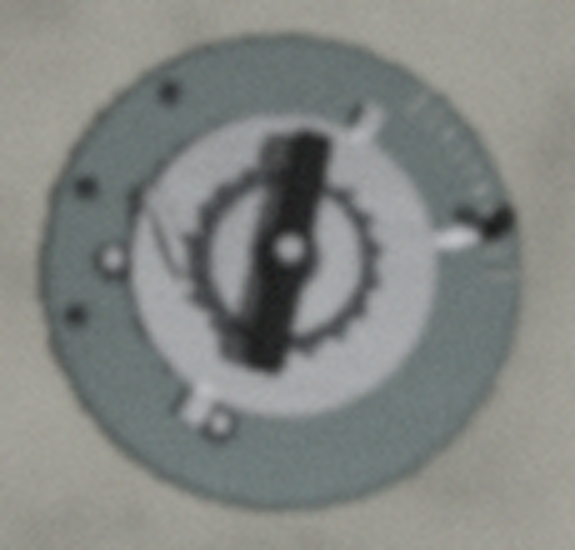

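The crop shows the axis near (281,272), the tab near (370,118), and the post blade near (455,240). From those:

| Item | Measured value |
|---|---|
| Tester centre | (0.4825, -0.251) |
| Post azimuth | -79.6° |
| Zero of the drag hand | about -38° |
| Drag hand angle | about 0.72 rad, which is plausible |
| Bar azimuth | about -16° |

I'm starting the approach now.

jog_arm(
  increments=[0.93,-0.64,0,0,0,0,-1,0.93,-0.64,0,0,0,0,-1,0.93,-0.64,0,0,0,0,-1,0.93,-0.64,0,0,0,0,-1,0.93,-0.64,0,0,0,0,-1,0.93,-0.64,0,0,0,0,-1,0.93,-0.64,0,0,0,0,-1,0.93,-0.64,0,0,0,0,-1,0.93,-0.64,0,0,0,0,-1,0.93,-0.64,0,0,0,0,-1,0.93,-0.64,0,0,0,0,-1,0.93,-0.64,0,0,0,0,-1,0.93,-0.64,0,0,0,0,-1,0.93,-0.64,0,0,0,0,-1,0.93,-0.64,0,0,0,0,-1,0.93,-0.64,0,0,0,0,-1,0,0,0,0,0,-0.1,-1,0,0,0,0,0,-0.09,-1,0,0,0,0,0,0,-1],
  newtons=40,
)

```text
time: 2.58
tool_pos: [0.4253, -0.4165, 0.2393]
eef_rot: [-3.029, -0.83, -0.003]
ft_force: [0.1, -0.5, 0.0]
width: -0.0002
```

jog_arm(
  increments=[0.72,-0.18,0,0,0,0,-1,0.72,-0.18,0,0,0,0,-1,0.72,-0.18,0,0,0,0,-1,0.72,-0.18,0,0,0,0,-1,0,0,1,0,0,0,-1,0,0,1,0,0,0,-1,0,0,1,0,0,0,-1,0,0,1,0,0,0,-1,0,0,1,0,0,0,-1,0,0,1,0,0,0,-1,0,0,1,0,0,0,-1,0,0,1,0,0,0,-1,0,0,0.8,0,0,0,-1,0,0,0.6,0,0,0,-1,0,0,0,0,0,0,-1],
)

```text
time: 4.45
tool_pos: [0.4813, -0.3637, 0.0459]
eef_rot: [3.03, 0.827, 0.01]
ft_force: [1.1, 0.5, 0.4]
width: -0.0002
```

Run:
```python
from h import *
a=shot('top','a.png')['pixels'][170:280,295:410,::-1]; b=shot('scene','b.png')['pixels'][150:280,270:420,::-1]
a=cv2.resize(a,(440,420));b=cv2.resize(b,(480,420)[:2]) if 0 else cv2.resize(b,(360,420))
cv2.imwrite('pics/ab.png',np.hstack([a,b]))
```

```text
(no output)
```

View pics/ab.png

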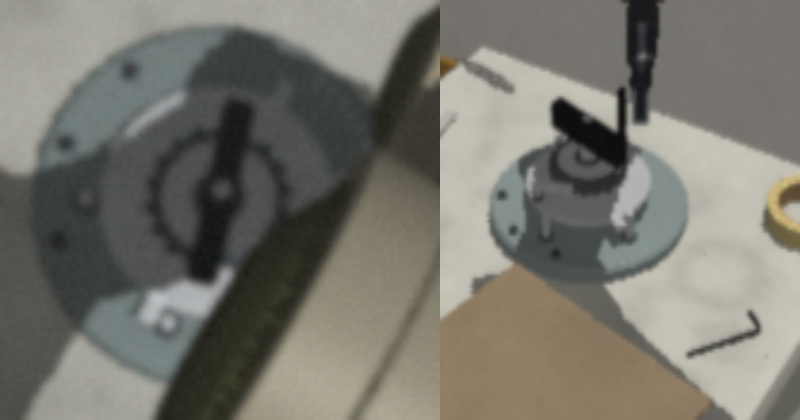

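The finger stands just clockwise of the post, with the tip low enough. Now I'll push.

jog_arm(
  increments=[0.4,0.1,-0.15,0,0,0,-1,0.4,0,0,0,0,0,-1,0.4,0,0,0,0,0,-1,0.4,0,0,0,0,0,-1,0.4,0,0,0,0,0,-1,0.4,0,0,0,0,0,-1,0.4,0,0,0,0,0,-1,0.3,0,0,0,0,0,-1,0.2,0,0,0,0,0,-1,0,0,0,0,0,0,-1],
)

```text
time: 5.8
tool_pos: [0.5449, -0.3301, 0.0524]
eef_rot: [3.027, 0.827, 0.015]
ft_force: [0.1, 0.3, -0.5]
width: 0.0
```

jog_arm(
  increments=[0.15,0,0,0,0,0,-1,0.15,0,0,0,0,0,-1,0.1,0,0,0,0,0,-1,0,0,0,0,0,0,-1],
)

```text
time: 6.3
tool_pos: [0.5473, -0.3288, 0.0523]
eef_rot: [3.029, 0.82, 0.004]
ft_force: [-0.1, -0.7, 0.6]
width: -0.0001
```

jog_arm(
  increments=[0.2,0,0,0,0,0,-1,0.2,0,0,0,0,0,-1,0.2,0,0,0,0,0,-1,0.2,0,0,0,0,0,-1],
)

```text
time: 6.8
tool_pos: [0.5478, -0.3286, 0.052]
eef_rot: [3.034, 0.805, -0.029]
ft_force: [-11.4, -4.8, 7.5]
width: -0.0001
```

The reaction of about 12 N against the push shows the stop has been reached. Now I'll back off, lift and look.

jog_arm(
  increments=[-0.5,0,0,0,0,0,-1,-0.8,0,0,0,0,0,-1,0,0,-0.9,0,0,0,-1,0,0,-1,0,0,0,-1,0,0,-1,0,0,0,-1,0,0,-1,0,0,0,-1,0,0,-1,0,0,0,-1,0,0,-0.6,0,0,0,-1,0,0,0,0,0,0,0.9],
)

```text
time: 7.92
tool_pos: [0.5298, -0.3403, 0.1731]
eef_rot: [3.03, 0.807, -0.014]
ft_force: [0.2, 0.1, 0.2]
width: 0.017
```

```bash
python3 m.py t3
```

```text
centre [ 0.48435581 -0.24829946] r 0.10877769099466084
[326 185   7   7  34] [328.55882353 187.85294118] [ 0.55481602 -0.19885149] [ 0.56231833 -0.19906875]
[371 185   9  15  51] [374.68627451 192.80392157] [ 0.54274013 -0.3021444 ] [ 0.54982019 -0.30597354]
[342 196  20  49 357] [351.3977591  219.92717087] [ 0.48187571 -0.24909689] [ 0.4868275 -0.2510711]
[[0.433, -0.224], [0.54, -0.247], [0.534, -0.273], [0.427, -0.249]]
[309 205   7   6  31] [311.96774194 207.4516129 ] [ 0.51060666 -0.16142693] [ 0.51656309 -0.16033556]
[340 206   4   4   8] [341.5 207.5] [ 0.50999853 -0.22739037] [ 0.5159337  -0.22860556]
[360 209  58  24 234] [381.66666667 215.6965812 ] [ 0.49087277 -0.31665222] [ 0.49613917 -0.32098865]
[[0.488, -0.259], [0.523, -0.388], [0.49, -0.396], [0.455, -0.268]]
[336 211   3   4   8] [336.875 212.25 ] [ 0.49936633 -0.21695578] [ 0.50492972 -0.2178061 ]
[312 220   9   7  27] [315.74074074 223.74074074] [ 0.47390685 -0.16968977] [ 0.47857999 -0.16888732]
[306 230   7   8  37] [309.40540541 233.05405405] [ 0.453195   -0.15552663] [ 0.4571439  -0.15422894]
[328 268  41  11 148] [346.03378378 271.09459459] [ 0.36865271 -0.23578438] [ 0.3696454  -0.23729308]
[[0.371, -0.194], [0.384, -0.282], [0.366, -0.284], [0.354, -0.196]]
[371 272   7   3   9] [374.11111111 272.77777778] [ 0.36453987 -0.29740241] [ 0.36538874 -0.30106573]
```

View pics/t3c.png

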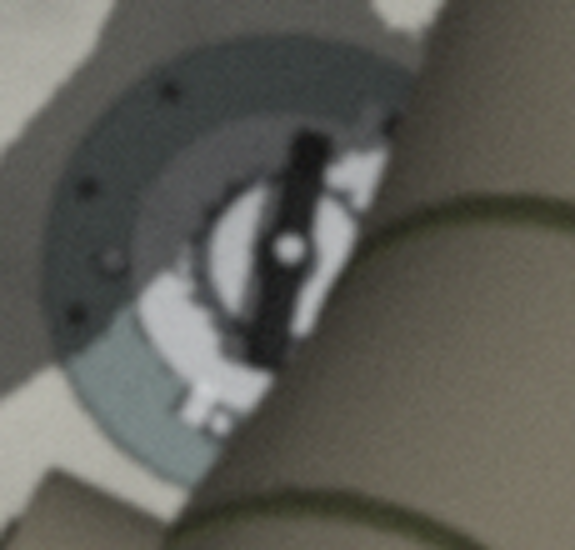

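The post now sits next to the tab at about crop (393,122), which matches zero. The plate is home, with the tab and lug unmoved. The hub at (290,248) puts the axis at about (0.4825, -0.252), and the bar azimuth is about -13°. Next I'll move over the bar.

jog_arm(
  increments=[0.03,-0.9,0,0,0,0,0,0.03,-0.9,0,0,0,0,0,0.03,-0.9,0,0,0,0,0,0.03,-0.9,0,0,0,0,0,0,-0.7,0,0,0,0,0,0,0,0,0,0,0.1,0,0,0,0,0,0,0.1,0,0,0,0,0,0,0.1,0,0,0,0,0,0,0.1,0,0,0,0,0,0,0.05,0,0,0,0,0,0,0,0],
)

```text
time: 9.35
tool_pos: [0.4815, -0.2525, 0.1694]
eef_rot: [3.12, -0.321, -0.022]
ft_force: [-0.2, 0.7, -1.0]
width: 0.0428
```

jog_arm(
  increments=[0.05,0,0.8,0,0,0.01,0,0.05,0,0.8,0,0,0,0,0,0,0.8,0,0,0,0,0,0,0.6,0,0,0,0,0,0,0.4,0,0,0,0,0,0,0,0,0,0,0],
)

```text
time: 10.1
tool_pos: [0.4815, -0.2526, 0.0949]
eef_rot: [3.119, -0.34, -0.026]
ft_force: [-0.1, 0.5, 0.4]
width: 0.0425
```

Run:
```python
from h import *
a=shot('top','a4.png')['pixels'][170:280,295:410,::-1]; b=shot('scene','b4.png')['pixels'][150:280,270:420,::-1]
cv2.imwrite('pics/ab4.png',np.hstack([cv2.resize(a,(400,400)),cv2.resize(b,(400,400))]))
o=arm.get_obs();print(o['joint_pos'],o['tool_pos'],o['ft_force'])
```

```text
[ 0.29822813  0.60249036  0.11035361  2.12704783 -0.13059778  0.43155084
 -1.27900103] [ 0.48192025 -0.25273538  0.0956941 ] [ 0.86532804  0.20548727 -0.71101959]
```

View pics/ab4.png

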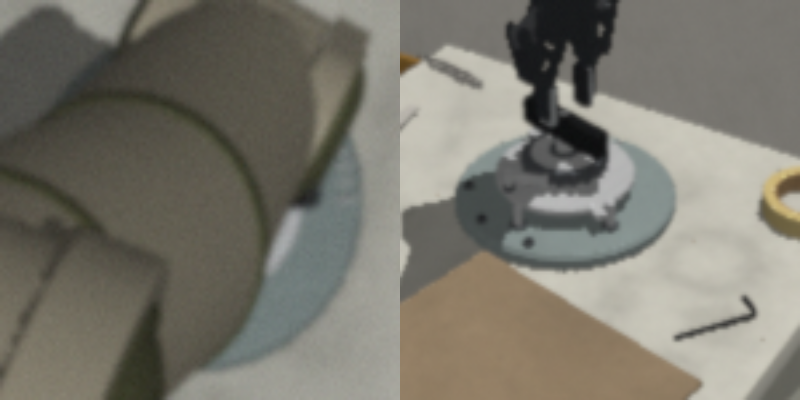

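The jaws straddle the bar, and the post is at zero behind the gripper. Next I'll descend and grip.

jog_arm(
  increments=[0,0,0.5,0,0,0,0,0,0,0.45,0,0,0,0,0,0,0.2,0,0,0,0,0,0,0,0,0,0,-1,0,0,0,0,0,0,-1,0,0,0,0,0,0,-1,0,0,0,0,0,0,-1],
  newtons=30,
)

```text
time: 11.08
tool_pos: [0.4823, -0.252, 0.0722]
eef_rot: [3.12, -0.338, -0.021]
ft_force: [-0.3, 1.1, -2.3]
width: 0.0176
```

jog_arm(
  increments=[0,0,0,0,0,-0.08,-1,0,0,0,0,0,-0.08,-1,0,0,0,0,0,-0.08,-1,0,0,0,0,0,-0.08,-1,0,0,0,0,0,0,-1],
)

```text
time: 11.7
tool_pos: [0.4824, -0.2525, 0.0722]
eef_rot: [3.105, 0.471, -0.021]
ft_force: [0.1, 3.2, -0.9]
width: 0.0175
```

jog_arm(
  increments=[0,0,0,0,0,-0.085,-1,0,0,0,0,0,-0.085,-1,0,0,0,0,0,-0.085,-1,0,0,0,0,0,-0.085,-1,0,0,0,0,0,-0.085,-1,0,0,0,0,0,-0.085,-1,0,0,0,0,0,-0.085,-1,0,0,0,0,0,0,-1],
)

```text
time: 12.7
tool_pos: [0.483, -0.2532, 0.0723]
eef_rot: [-2.556, -1.821, 0.018]
ft_force: [-1.0, 2.6, -0.1]
width: 0.0173
```

Run:
```python
from h import *
a=shot('top','a5.png')['pixels'][170:280,295:410,::-1]; b=shot('scene','b5.png')['pixels'][150:280,270:420,::-1]
cv2.imwrite('pics/ab5.png',np.hstack([cv2.resize(a,(400,400)),cv2.resize(b,(400,400))]))
o=arm.get_obs();print(o['joint_pos'],o['tool_pos'],o['ft_force'],o['moment'])
```

```text
[ 0.55587616  0.64819186 -0.26474322  2.12234924  0.4097124   0.42900014
 -0.36892133] [ 0.48301884 -0.25316091  0.07226114] [-0.37626903  1.06831586 -1.68034697] [-0.00532973 -0.45474387 -0.03179563]
```

View pics/ab5.png

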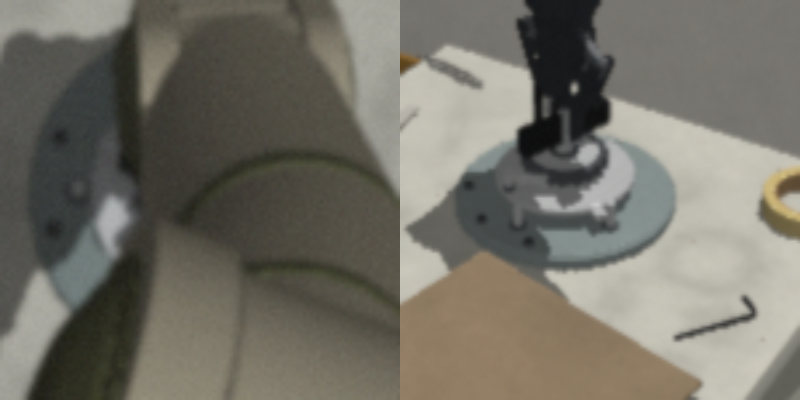

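The bar turned 83° anticlockwise. The plate's lug and pin are unchanged in the scene view, so the plate is home. Next is the clockwise turn.

jog_arm(
  increments=[0,0,0,0,0,0.06,-1,0,0,0,0,0,0.06,-1,0,0,0,0,0,0.06,-1,0,0,0,0,0,0.06,-1,0,0,0,0,0,0.06,-1,0,0,0,0,0,0.06,-1,0,0,0,0,0,0.06,-1,0,0,0,0,0,0.06,-1,0,0,0,0,0,0,-1],
)

```text
time: 13.92
tool_pos: [0.4823, -0.2526, 0.0722]
eef_rot: [3.067, 0.667, -0.023]
ft_force: [-0.5, 0.3, -2.4]
width: 0.0175
```

Run:
```python
from h import *
o=arm.get_obs();print(o['joint_pos'],o['tool_pos'],o['ft_force'],o['moment'])
```

```text
[ 0.41166062  0.637462   -0.0574014   2.13261823  0.11753305  0.38544536
 -0.88647632] [ 0.4823303  -0.2525511   0.07222209] [-0.5244194   0.32658792 -2.38295443] [ 0.07618927 -0.1445357   0.15511422]
```

jog_arm(
  increments=[0,0,0,0,0,0.05,-1,0,0,0,0,0,0.05,-1,0,0,0,0,0,0.05,-1,0,0,0,0,0,0.05,-1],
)

```text
time: 14.42
tool_pos: [0.4822, -0.2522, 0.0722]
eef_rot: [3.133, 0.168, -0.023]
ft_force: [0.3, 0.9, -2.5]
width: 0.0177
```

Run:
```python
from h import *
o=arm.get_obs();print(o['tool_pos'],o['eef_rot'],o['ft_force'],o['moment'])
```

```text
[ 0.48222184 -0.25220661  0.07223485] [ 3.13254822  0.16812926 -0.02300434] [ 0.31060725  0.88914029 -2.54916771] [ 0.46369337 -0.15796005  0.13702386]
```

jog_arm(
  increments=[0,0,0,0,0,0.04,-1,0,0,0,0,0,0.04,-1],
)

```text
time: 14.68
tool_pos: [0.4818, -0.2521, 0.0723]
eef_rot: [3.136, -0.03, -0.025]
ft_force: [-2.8, -0.6, 3.4]
width: 0.0176
```

Run:
```python
from h import *
o=arm.get_obs();print(o['tool_pos'],o['eef_rot'],o['ft_force'],o['moment'],o['width'])
```

```text
[ 0.48176214 -0.25205936  0.07229241] [ 3.13593425 -0.03024603 -0.02454356] [-2.82862444 -0.63570247  3.41977131] [0.06255189 0.4649499  1.21594185] 0.017588887851352437
```

The moment jumped from about 0.14 to 1.2 N m, so the plate is at its stop. I'll take a quick look before letting go.

Run:
```python
from h import *
a=shot('top','a6.png')['pixels'][170:280,295:410,::-1]; b=shot('scene','b6.png')['pixels'][150:280,270:420,::-1]
cv2.imwrite('pics/ab6.png',np.hstack([cv2.resize(a,(400,400)),cv2.resize(b,(400,400))]))
o=arm.get_obs();print(o['eef_rot'],o['moment'])
```

```text
[ 3.13579388 -0.02814638 -0.02460381] [0.07389206 0.4196646  1.08094028]
```

View pics/ab6.png

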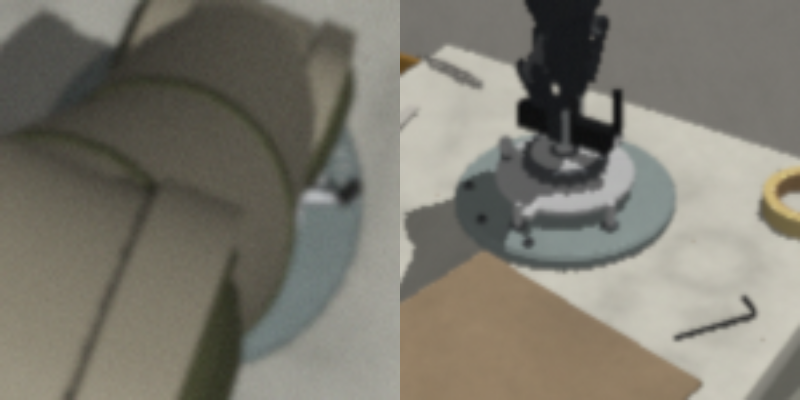

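The plate is at its far stop, and the post is at about px (395,222), azimuth about -90°, which is 0.9 rad. Now I'll let go, wait, and lift.

jog_arm(
  increments=[0,0,0,0,0,0,1,0,0,0,0,0,0,1,0,0,0,0,0,0,1,0,0,0,0,0,0,1,0,0,0,0,0,0,1,0,0,0,0,0,0,1,0,0,-0.4,0,0,0,1,0,0,-0.8,0,0,0,1,0,0,-1,0,0,0,1,0,0,-1,0,0,0,1,0,0,-1,0,0,0,1,0,0,-1,0,0,0,1,0,0,-1,0,0,0,1,0,0,0,0,0,0,1],
)

```text
time: 16.52
tool_pos: [0.4843, -0.2522, 0.2081]
eef_rot: [3.134, -0.029, -0.014]
ft_force: [0.8, 0.6, 0.3]
width: 0.085
```

jog_arm(
  increments=[-0.4,0.9,-0.3,0,0,0,1,-0.4,0.9,-0.3,0,0,0,1,-0.4,0.9,0,0,0,0,1,-0.4,0.9,0,0,0,0,1,-0.4,0.9,0,0,0,0,1,-0.4,0.9,0,0,0,0,1,-0.4,0.9,0,0,0,0,1,-0.4,0.9,0,0,0,0,1,-0.4,0.9,0,0,0,0,1,-0.4,0.9,0,0,0,0,1,-0.4,0.9,0,0,0,0,1,-0.4,0.9,0,0,0,0,1,-0.4,0.9,0,0,0,0,1,-0.4,0.9,0,0,0,0,1,0,0,0,0,0,0,1],
)

```text
time: 18.4
tool_pos: [0.3507, -0.5241, 0.2226]
eef_rot: [3.134, -0.045, -0.025]
ft_force: [-0.4, 0.6, 0.8]
width: 0.085
```

```bash
python3 m.py t7
```

```text
centre [ 0.48281021 -0.25090066] r 0.11189073857106108
[331 205  42  30 321] [351.28037383 220.        ] [ 0.48171433 -0.24883347] [ 0.48666048 -0.25079846]
[[0.503, -0.2], [0.521, -0.212], [0.46, -0.298], [0.443, -0.286]]
[392 220   6   5  18] [394.88888889 222.22222222] [ 0.47601594 -0.34575229] [ 0.48076283 -0.35110628]
[392 238   4   5   8] [393.5   240.125] [ 0.43612903 -0.34169143] [ 0.43948118 -0.34690342]
[385 247   6   6  12] [387.83333333 249.58333333] [ 0.41528076 -0.3286694 ] [ 0.41790391 -0.33342604]
[338 257   5   3   8] [339.75 258.  ] [ 0.39748292 -0.2222777 ] [ 0.39948372 -0.22331411]
```

View pics/t7c.png

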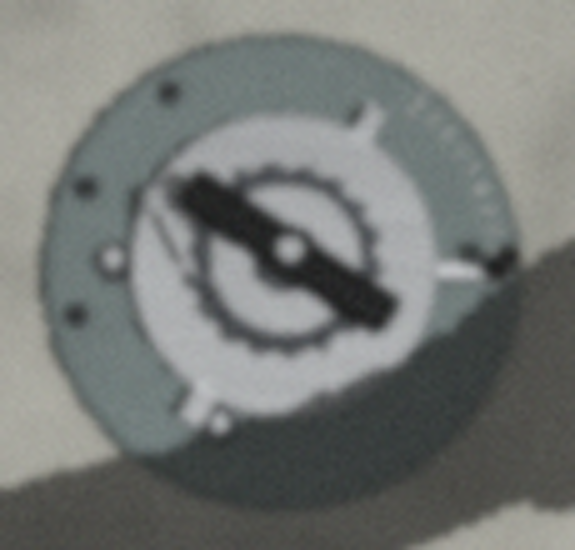

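The plate is back home: the tab is at crop (370,118) and the lug is against its pin, as at the start. The blade at (460,270) reads about -90°, so the drag hand is at about 0.9 rad. The arm is clear, so I'm handing in.

```bash
python3 -c "
from h import *
print(arm.hand_in(), arm.get_obs()['time'])"
```

```text
the job is handed in; nothing more can be done
the job is handed in; nothing more can be done
```

The freewheel test is done in the order asked and handed in; the clock read about 18.5 s of the 53 s allowed.

1. **Drag hand to zero:** I pushed the post anticlockwise with the closed fingers until the stop pushed back with about 12 N. The picture after that showed the post beside the tab, where zero should be, though the arm partly hid it.
2. **Bar anticlockwise:** I gripped the bar and turned it about 83°. It ran loose, and the plate's lug stayed at home in the scene camera.
3. **Bar clockwise:** I turned it about 72°, until the wrist moment jumped from 0.14 to about 1.2 N m at the far stop. Then I opened the jaws, lifted and moved clear.

**Last check:** the final top picture showed the pointer plate back home, with tab and lug in their starting places. The drag hand stayed up at about 0.9 rad. I aimed no contact at the plate, tape roll, caliper or trial block. I did not measure whether the loose things had moved; in the pictures I viewed, no contact with them showed. No check disagreed.

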